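Lock the microscope stage with its transport pin

ROBOT

A 6-joint arm with a two-finger parallel gripper is mounted at the origin on the work surface. World frame = base frame: x ahead of the robot, y to its left, z up, the work surface at z = 0. Lengths are in m, angles in degrees, forces in N, time in s.
With the tool pointing down it reaches from about 0.35 to 0.875 m from the base axis. Payload 4.2 kg.
Tool frame: the origin (TCP) lies on the centre line of the jaws, within the pads' length; the fingertips stand 11 mm ahead of it and the grasp point (between the pads) lies 8 mm behind it; y points along the fingers, z is the direction in which the jaws open and shut, and the axes are right-handed (so a half turn about y gives the same grasp; the last joint's range is limited). The gripper opens to 87 mm and grips with 3 to 60 N. Pads are 19 mm wide; open, the fingers measure 117 mm over their backs; the gripper's body (75 mm by 190 mm) begins 51 mm behind the grasp point.
Start: joints at [-57.261, 22.042, 0.453, 0, -68.411, -14.817], TCP at [0.192, -0.595, 0.234] pointing down, gripper open.
Joint ranges: [-179.83, 179.83], [-69.29, 118.12], [-61.27, 80.66], [-181.25, 117.63], [-171.15, -9.14], [-177.46, 177.46]. Speed limits (degrees/s): [159.86, 159.86, 180, 180, 180, 180].

INTERFACE

Orientations are given as a 3x3 rotation matrix whose columns are the frame's x, y, z axes.
In Python, from station import r, optics gives the robot as it stands. The module is installed in compiled form; this text tells all that it offers.
- The arm moves only by the tool step_arm, never from a script. Its argument "moves" is a list that holds one entry, the list of rows, each a list of 7 numbers: the turn, a rotation vector about the tool's x, y, z in rad, then the shift along the tool's x, y, z in cm, then the opening in per cent of the stroke, from 0 (shut) to 100 (fully open). A call has exactly 5 rows; each row is the pose to reach, as a shift and turn from the pose commanded when the call began, along the tool's axes at that moment; what a row does not reach only later rows make up. A row lasts 1/12 s, in which the tool goes at most 41.7 mm and 7.16 degrees, less where a joint would pass 70% of its speed; a pose out of reach is approached as far as the arm can. A call with a gripper value outside its range is refused whole. The fingers move at their own pace and stop on an object; the grip force is fixed at half the most. Time passes only in rows, so rows that repeat a pose let the fingers close, or fill a call up. It gives the time, the measured TCP pose, the force and the opening at its end, in the units of the state.
- r.sense(): the state, without advancing time (a new reading comes with each control period).
- optics.capture(name): name is "scene" or "side" or "wrist"; returns a dict with "image" (420x560x3 uint8, red, green, blue), "fov_y" (degrees; the focal length in pixels is half the picture's height over the tangent of half this angle, whatever the lens; pixels are square), "cx", "cy" (the principal point, pixels), "k1" (the pictures are not rectified: a ray, as slopes to the right and down, at radius r is drawn at 1 + k1 r^2 times it, then the intrinsics apply), "cam_to_world" (4x4, takes a point from camera to world coordinates). Camera axes: x right, y down, z forward; pixel columns grow to the right and rows downward; lengths in m; the calibration is good to about 2 mm. A picture is of the moment at which its call begins. There is no depth.
- r.finish_job(): hands the job in, once; it reports no verdict.
The state is a dict: "time_s": time; "joints": joint angles; "joint_velocities": joint speeds; "effort": joint torques, N m; "tcp_pos": TCP position; "ee_rot": TCP orientation; "wrist_force": force on the tool from outside, world axes, zero at the start; "moment": the same for the moment, N m; "gripper_width": opening from 0.0 (shut) to 1.0 (fully open).
Only numpy, scipy, OpenCV 4.12 (cv2) and the standard library are available. Lean on these libraries where they do the work, as an engineer would, in place of code of your own. Each camera call takes 0.05 s, during which the arm holds its last target.

TASK

Lock the positioning stage for transport: take the steel locking pin out of its grey rest, put it down through the hole in the black sliding carriage, and move the carriage along its rails with the pin pressing lightly on the bar underneath until the pin finds the hidden hole in that bar. Then push it straight down through both, past the spring clip, until its flange is flat on the carriage, and let go. The stage is a precision instrument, so feel your way and never push harder than about 2 kg of force (20 N); leave everything else on the bench where it stands.

Things in the scene. Friction and masses are not known exactly. Their poses are not given: they have to be found in the camera images.
- stage: Aluminium positioning stage, fixed. Base 124 (x) by 270 (y) by 14 mm; end plates at y = +-131 mm, 50 mm high; a knob sticks out at +y to y = +155 mm, 46 mm high. Origin: underside centre. Its y axis is the sliding direction (long side), z up. It carries the black carriage and, hidden beneath that, a dark bar (dark cover plates at both ends). Nothing on it is higher than the carriage's top, 64 mm above the bench.
- carriage (a joint): Position of the carriage along the stage's +y, in m, 0 = mid-travel, stops at -0.032 and +0.032. It starts on the negative side, between -0.031 and -0.025. It slides with about 1.5 N of friction, stays where left, and the pin in its hole can push it along.
- carriage_hole (a point): Centre of the round hole at the carriage's top face, 64 mm above the bench. The carriage is a black plate 110 (x) by 130 (y) by 12 mm with one through hole, 15 mm in diameter, at its centre (rim bevelled 1.5 mm). Four small grey discs near its corners are screws, not holes. z up, y along the stage, as the stage's.
- bar_top (a point): Mid-travel point on the top face of the fixed dark bar, 46 mm above the bench, 6 mm below the carriage: NOT its hole. The bar, 10 mm thick, has one through hole, 14 mm along the slide by 18 mm across. No reading shows where along the slide: it is under the carriage's hole at some carriage position between -0.020 and +0.020, to be felt. Elsewhere the pin's foot lands on the bar.
- pin_grip (a point): Middle of the grip of the steel locking pin, on its axis. From the foot up: shank 12 mm thick, 46 mm long, tapered to 9 mm over the lowest 3 mm; flange 26 mm wide, 4 mm thick; round grip 18 mm wide, 40 mm tall. This point is 74 mm above the foot, 28 mm above the flange's underside, 16 mm below the pin's top. z up along the pin. 65 to 120 g. It starts upright in the rest, this point 78 mm above the bench.
- pin_shoulder (a point): Centre of the underside of the pin's flange, on its axis, 46 mm above the foot; it comes to lie at the hole's centre on the carriage's top face when the pin is home.
- pin_foot (a point): Centre of the pin's lower end. With the foot on the bar, off its hole, the flange's underside is 28 mm above the carriage. At the hole the pin goes down freely for about 15 to 19 mm from there, then meets a spring clip (gap 10.5 mm) that takes about 3 to 10 N of push, and slides on with as much until the flange seats.
- rest: Plain grey block 64 by 64 by 50 mm, fixed to the bench, with an upright 15 mm hole in its middle in which the pin stands, the flange on the block's top. Origin: underside centre. Lift the pin 50 mm to clear it. On the left or the right of the stage.
- slide_box: Bystander: grey closed box 85 by 100 by 34 mm, loose, on the other side of the stage from the rest. Origin: underside centre.
- objective: Bystander: steel microscope objective, 33 mm wide, 50 mm tall, standing loose. Origin: underside centre.
- dish: Bystander: shallow glass dish, 60 mm wide, 14 mm tall, loose. Origin: underside centre.
- hexdriver: Bystander: black-handled screwdriver 160 mm long, lying loose. Origin near its middle.
- oil: Bystander: small amber bottle with black cap, 32 mm wide, 60 mm tall, loose. Origin: underside centre.
Not all that is in view belongs to the job. Leave any green or pink look-alike of the part that bears pin_grip alone.

How it is judged:
By the outcome, as a careful person would: the job done as asked, in the order asked, and still so for the second after the job is handed in, with the robot touching nothing.
It also fails if it takes over 61 s, if anything falls off the work surface, if the arm or the gripper's body presses on something with over 40 N, if the wrist force passes 120 N, or if a joint passes its speed limit or range.

## Working session

There is one attempt and no reset: what is moved stays moved. The work goes in short steps, Python scripts to look and compute and a tool call to move; the robot and the scene stay as the last step left them, time stands still between calls to the robot, and variables do not carry over. Pictures are saved under pics/ and viewed, and the job is handed in when it is done.

Besides the shell and the picture viewer there is one more tool, called by a JSON object that holds its "name" and its "arguments". step_arm: Moves the arm, as the interface text tells. Its arguments: {"type":"object","properties":{"moves":{"type":"array"}},"required":["moves"]}

```bash
mkdir -p pics
cat > h.py <<'E'
import numpy as np, cv2
from station import r, optics
def shot(cam,fn):
    d=optics.capture(cam); cv2.imwrite('pics/'+fn,cv2.cvtColor(d['image'],cv2.COLOR_RGB2BGR))
    import pickle; pickle.dump(d,open('pics/'+fn[:-4]+'.pkl','wb')); return d
def load(fn):
    import pickle; return pickle.load(open('pics/'+fn+'.pkl','rb'))
def cal(d):
    f=210/np.tan(np.radians(d['fov_y']/2)); return f,d['cx'],d['cy'],d['k1'],np.array(d['cam_to_world'])
def proj(d,P):
    f,cx,cy,k,T=cal(d); P=np.atleast_2d(P); c=(P-T[:3,3])@T[:3,:3]; s=c[:,:2]/c[:,2:]
    r2=(s**2).sum(1,keepdims=True); s=s*(1+k*r2); return s*f+[cx,cy]
def ray(d,u,v):
    f,cx,cy,k,T=cal(d); q=np.array([(u-cx)/f,(v-cy)/f]); s=q.copy()
    for _ in range(30): s=q/(1+k*(s@s))
    return T[:3,3],T[:3,:3]@np.array([s[0],s[1],1])
def at(d,u,v,z):
    o,w=ray(d,u,v); return o+w*(z-o[2])/w[2]
E
python3 - <<'E'
from h import *
for c in ['scene','side','wrist']:
    d=shot(c,c+'0.png'); print(c,d['fov_y'],d['cx'],d['cy'],d['k1'],np.round(d['cam_to_world'],3).tolist())
s=r.sense(); print({k:np.round(v,4).tolist() for k,v in s.items()})
E
```

```text
scene 56.33246359486315 283.2229246350478 213.46547824350253 -0.03333007392978105 [[0.159, 0.55, -0.82, 1.168], [0.987, -0.094, 0.128, -0.155], [-0.007, -0.83, -0.558, 0.503], [0.0, 0.0, 0.0, 1.0]]
side 49.156023241256534 281.2041518365581 214.55842367101124 -0.09779417447354621 [[-0.802, -0.401, 0.443, 0.159], [-0.597, 0.535, -0.597, 0.505], [0.002, -0.744, -0.669, 0.718], [0.0, 0.0, 0.0, 1.0]]
wrist 61.768233896565924 277.89119464963903 209.6936823139364 -0.01427360090000206 [[-0.308, 0.917, 0.255, 0.122], [0.952, 0.295, 0.086, -0.617], [0.003, 0.269, -0.963, 0.384], [0.0, 0.0, 0.0, 1.0]]
{'time_s': 0.15, 'joints': [-57.262, 22.0803, 0.3993, -0.0188, -68.4107, -14.8169], 'joint_velocities': [0.0318, -0.1644, 0.2785, 0.1093, 0.0321, 0.0169], 'effort': [-0.0003, -39.1051, 18.7585, 4.2223, 0.0124, -0.0001], 'tcp_pos': [0.1922, -0.5943, 0.2327], 'ee_rot': [[0.9515, -0.0006, -0.3076], [0.3076, 0.0015, 0.9515], [-0.0001, -1.0, 0.0016]], 'wrist_force': [0.5219, -0.2817, -0.3508], 'moment': [0.0005, 0.0183, -0.0091], 'gripper_width': 1.0019}
```

View pics/scene0.png

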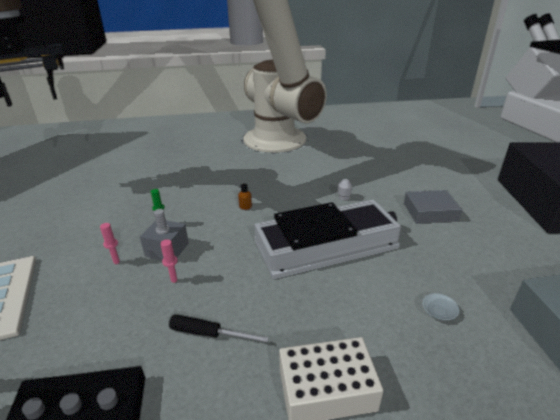

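View pics/side0.png

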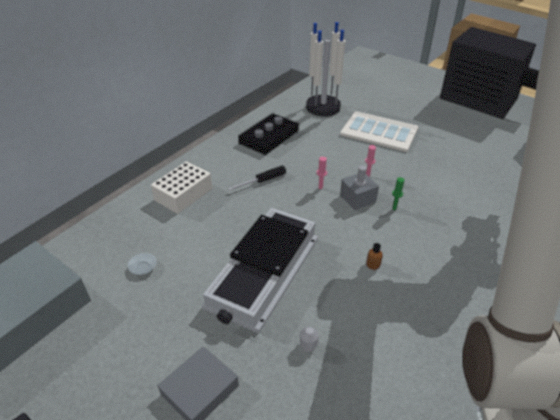

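View pics/wrist0.png

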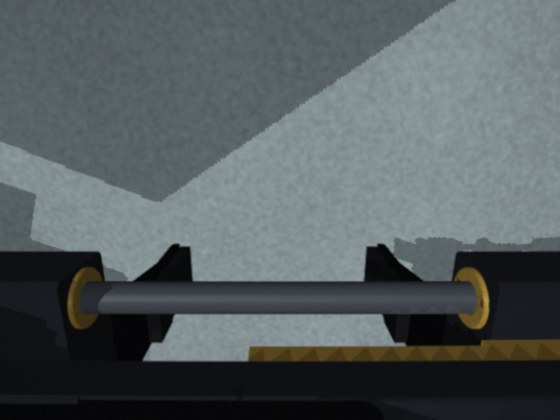

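The scene view shows the pin in its rest at about (161,222), two pink look-alikes at (110,243) and (170,262), and a green one at (157,205). The carriage is at about (315,225). I'll zoom in on these.

Run:
```python
import cv2,numpy as np
a=cv2.imread('pics/scene0.png');b=cv2.imread('pics/side0.png')
c1=cv2.resize(a[180:290,90:200],(400,400),interpolation=cv2.INTER_CUBIC)
c2=cv2.resize(b[135:225,305:415],(400,327),interpolation=cv2.INTER_CUBIC)
o=np.zeros((400,800,3),np.uint8);o[:,:400]=c1;o[:327,400:]=c2;cv2.imwrite('pics/z1.png',o)
c1=cv2.resize(a[190:280,240:410],(800,424),interpolation=cv2.INTER_CUBIC);cv2.imwrite('pics/z2.png',c1)
c1=cv2.resize(b[200:330,200:330],(600,600),interpolation=cv2.INTER_CUBIC);cv2.imwrite('pics/z3.png',c1)
```

```text
(no output)
```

View pics/z1.png

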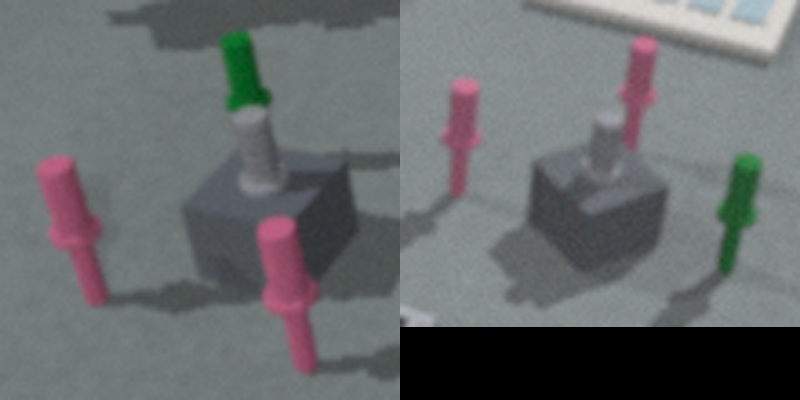

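View pics/z2.png

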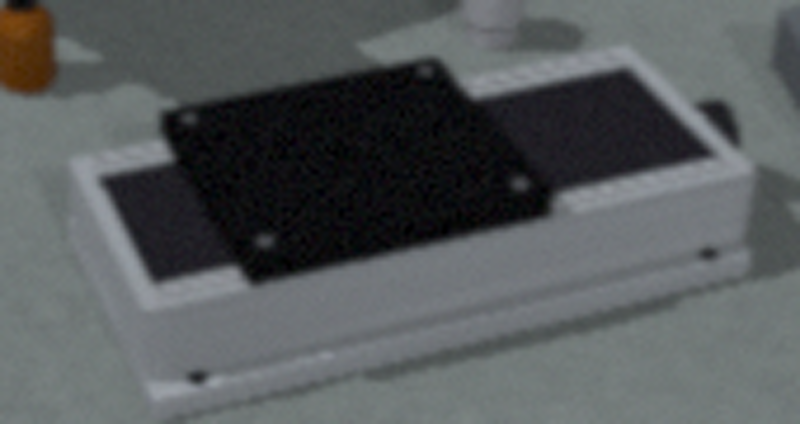

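View pics/z3.png

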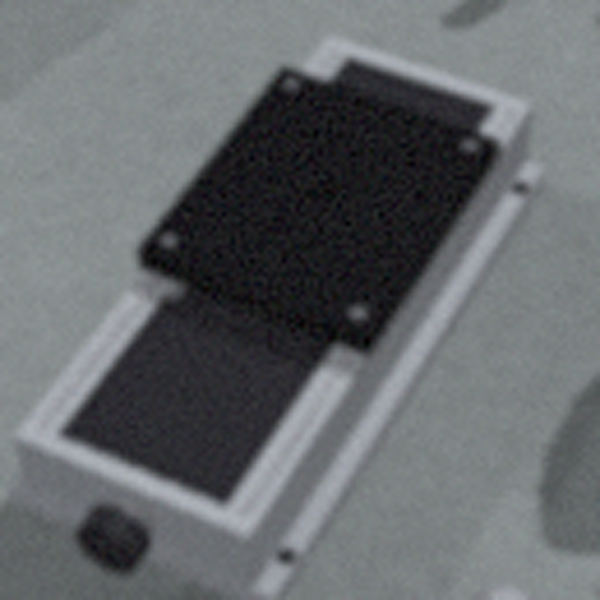

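Run:
```python
from h import *
a=load('scene0');b=load('side0')
Z=lambda x,y:(240+x/4.706,190+y/4.706)
Y=lambda x,y:(200+x/4.615,200+y/4.615)
A=[at(a,*Z(*p),.064) for p in [(189,120),(426,71),(520,184),(265,241)]]
B=[at(b,*Y(*p),.064) for p in [(470,146),(358,313),(168,241),(291,85)]]
for p,q in zip(A,B): print(np.round(p[:2],4),np.round(q[:2],4))
A=np.array(A);B=np.array(B)
for M in (A,B):
    print('c',M.mean(0), [round(float(np.linalg.norm(M[i]-M[(i+1)%4])),4) for i in range(4)], np.degrees(np.arctan2(*( (M[1]-M[0]+M[2]-M[3])[:2]))))
q=lambda x,y:(90+x/3.636,180+y/3.636)
w=lambda x,y:(305+(x-400)/3.636,135+y/3.636)
def both(n,p,s,z): print(n,np.round(at(a,*q(*p),z),4),np.round(at(b,*w(*s),z),4))
both('pintop',(252,114),(609,117),.094)
both('flange top',(263,178),(602,168),.054)
both('green top',(236,41),(747,163),.09)
both('green foot',(256,145),(727,268),0)
both('pinkA top',(57,165),(645,47),.09)
both('pinkA(scene-left) foot',(96,300),(632,150),0)
both('pinkB top',(278,228),(464,88),.09)
both('pinkB foot',(304,368),(457,190),0)
# stage end
```

```text
[ 0.529  -0.0619] [ 0.5273 -0.0623]
[0.5088 0.0466] [0.508  0.0457]
[0.5967 0.0622] [0.5966 0.0617]
[ 0.616  -0.0457] [ 0.6157 -0.0462]
c [5.62637947e-01 3.18142159e-04 6.40000000e-02] [0.1104, 0.0893, 0.1096, 0.0884] -10.332351604053608
c [ 5.61886888e-01 -2.81147775e-04  6.40000000e-02] [0.1098, 0.0901, 0.1096, 0.0898] -10.07242822770461
pintop [ 0.5201 -0.2922  0.094 ] [ 0.5199 -0.2955  0.094 ]
flange top [ 0.5218 -0.2935  0.054 ] [ 0.5192 -0.2945  0.054 ]
green top [ 0.4345 -0.3104  0.09  ] [ 0.43   -0.3103  0.09  ]
green foot [ 0.4076 -0.3177  0.    ] [ 0.4298 -0.3154  0.    ]
pinkA top [ 0.5447 -0.3867  0.09  ] [ 0.5419 -0.3862  0.09  ]
pinkA(scene-left) foot [ 0.5435 -0.3893  0.    ] [ 0.5417 -0.3909  0.    ]
pinkB top [ 0.6157 -0.2716  0.09  ] [ 0.6137 -0.2716  0.09  ]
pinkB foot [ 0.6151 -0.2742  0.    ] [ 0.6166 -0.2774  0.    ]
```

{"name": "step_arm", "arguments": {"moves": [[[0,0.027,0,3.6,0.3,1.6,60],[0,0.054,0,7.2,0.6,3.3,60],[0,0.081,0,10.8,0.9,4.9,60],[0,0.108,0,14.4,1.2,6.6,60],[0,0.134,0,18.0,1.5,8.2,60]]]}}

```text
time_s: 0.57
tcp_pos: [0.3392, -0.4597, 0.2182]
ee_rot: [[0.984, -0.0, -0.176], [0.176, 0.0, 0.984], [-0.0, -1.0, 0.001]]
wrist_force: [0.6, -0.1, -0.0]
gripper_width: 0.707
```

{"name": "step_arm", "arguments": {"moves": [[[0,0,0,3.4,0.3,2.1,60],[0,0,0,6.8,0.6,4.3,60],[0,0,0,10.2,0.9,6.5,60],[0,0,0,13.6,1.2,8.7,60],[0,0,0,17.0,1.5,10.8,60]]]}}

```text
time_s: 0.98
tcp_pos: [0.4874, -0.3229, 0.2033]
ee_rot: [[0.984, -0.0, -0.178], [0.178, 0.0, 0.984], [-0.0, -1.0, 0.0]]
wrist_force: [-0.2, -1.1, 0.3]
gripper_width: 0.601
```

{"name": "step_arm", "arguments": {"moves": [[[0,0,0,2.5,0.2,1.6,60],[0,0,0,3.9,0.4,2.5,60],[0,0,0,3.9,0.4,2.5,60],[0,0,0,3.9,0.4,2.5,60],[0,0,0,3.9,0.4,2.5,60]]]}}

```text
time_s: 1.4
tcp_pos: [0.5196, -0.2937, 0.1994]
ee_rot: [[0.984, -0.001, -0.177], [0.177, 0.0, 0.984], [-0.001, -1.0, 0.0]]
wrist_force: [0.6, 0.5, -0.5]
gripper_width: 0.6
```

Run:
```python
from h import *
d=shot('wrist','w1.png'); s=r.sense(); print(s['tcp_pos'],s['ee_rot'],s['wrist_force'])
print(proj(d,[[.52,-.294,.094],[.52,-.294,.05]]))
```

```text
[ 0.5194137  -0.29405828  0.19959101] [[ 9.84319842e-01 -4.37245290e-04 -1.76392341e-01]
 [ 1.76392368e-01  2.40065036e-05  9.84319934e-01]
 [-4.26154691e-04 -9.99999904e-01  1.00756810e-04]] [-0.01845532 -0.61920146 -0.61135885]
[[276.91305526 213.41994063]
 [276.96589627 199.57195895]]
```

View pics/w1.png

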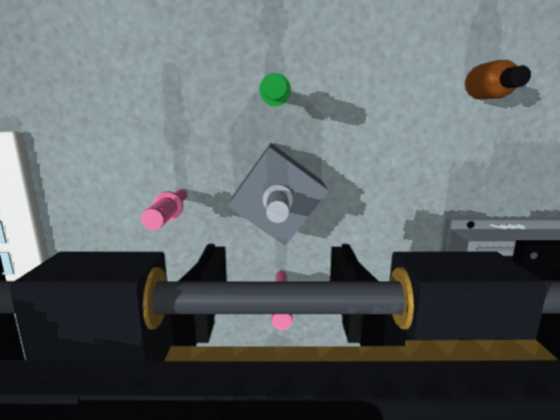

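Run:
```python
from h import *
d=load('w1')
c=cv2.resize(cv2.cvtColor(d['image'],cv2.COLOR_RGB2BGR)[160:240,237:317],(600,600),interpolation=cv2.INTER_CUBIC);cv2.imwrite('pics/z4.png',c)
```

```text
(no output)
```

View pics/z4.png

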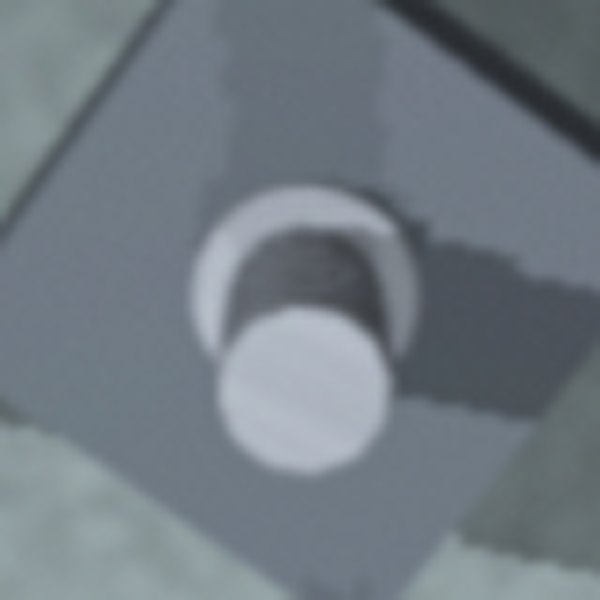

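Run:
```python
from h import *
d=load('w1'); print(at(d,277.7,212,.094),at(d,277.7,199.7,.054))
```

```text
[ 0.5187861  -0.29360869  0.094     ] [ 0.51902661 -0.29352077  0.054     ]
```

{"name": "step_arm", "arguments": {"moves": [[[0,0,0,0,2.5,0,60],[0,0,0,0,5.5,0,60],[0,0,0,0,8.5,0,60],[0,0,0,0,11.0,0,60],[0,0,0,0,12.9,0,60]]]}}

```text
time_s: 1.87
tcp_pos: [0.5182, -0.2941, 0.0686]
ee_rot: [[0.985, -0.002, -0.175], [0.175, 0.001, 0.985], [-0.002, -1.0, 0.001]]
wrist_force: [-0.3, -0.2, 0.8]
gripper_width: 0.602
```

{"name": "step_arm", "arguments": {"moves": [[[0,0,0,0,0,0,60],[0,0,0,0,0,0,15],[0,0,0,0,0,0,10],[0,0,0,0,0,0,5],[0,0,0,0,0,0,5]]]}}

```text
time_s: 2.28
tcp_pos: [0.5212, -0.2937, 0.0724]
ee_rot: [[0.984, 0.003, -0.178], [0.178, -0.001, 0.984], [0.003, -1.0, -0.002]]
wrist_force: [0.3, -0.0, 0.2]
gripper_width: 0.38
```

{"name": "step_arm", "arguments": {"moves": [[[0,0,0,0,0,0,5],[0,0,0,0,0,0,5],[0,0,0,0,0,0,5],[0,0,0,0,0,0,5],[0,0,0,0,0,0,5]]]}}

```text
time_s: 2.7
tcp_pos: [0.5208, -0.2933, 0.0713]
ee_rot: [[0.984, 0.001, -0.178], [0.178, -0.001, 0.984], [0.001, -1.0, -0.001]]
wrist_force: [-1.1, 0.1, 5.8]
gripper_width: 0.196
```

{"name": "step_arm", "arguments": {"moves": [[[0,0,0,0,-0.3,0,5],[0,0,0,0,-1.2,0,5],[0,0,0,0,-2.5,0,5],[0,0,0,0,-4.0,0,5],[0,0,0,0,-5.5,0,5]]]}}

```text
time_s: 3.12
tcp_pos: [0.5199, -0.293, 0.126]
ee_rot: [[0.984, -0.001, -0.178], [0.178, 0.001, 0.984], [-0.001, -1.0, 0.001]]
wrist_force: [-0.3, -0.8, -1.0]
gripper_width: 0.2
```

{"name": "step_arm", "arguments": {"moves": [[[0,0,0,0,-1.5,0,5],[0,0,0,0,-2.7,0,5],[0,0,0,0,-3.5,0,5],[0,0,0,0,-3.5,0,5],[0,0,0,0,-3.5,0,5]]]}}

```text
time_s: 3.53
tcp_pos: [0.5202, -0.293, 0.1605]
ee_rot: [[0.984, 0.0, -0.178], [0.178, 0.0, 0.984], [0.0, -1.0, 0.0]]
wrist_force: [-0.9, 0.1, -0.5]
gripper_width: 0.2
```

Run:
```python
from h import *
for c in ['scene','side','wrist']: shot(c,c+'2.png')
s=r.sense(); print(s['tcp_pos'],s['wrist_force'],s['gripper_width'])
a=cv2.imread('pics/scene2.png');b=cv2.imread('pics/side2.png')
o=np.zeros((400,800,3),np.uint8)
o[:,:400]=cv2.resize(a[150:270,90:210],(400,400));o[:,400:]=cv2.resize(b[90:210,300:420],(400,400));cv2.imwrite('pics/z5.png',o)
```

```text
[ 0.51969777 -0.292913    0.15937565] [ 0.16346298  0.34469856 -1.39542188] 0.19566895949088312
```

View pics/z5.png

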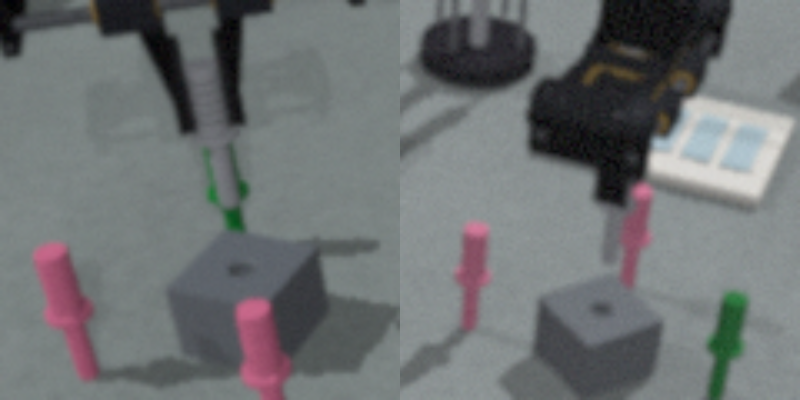

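View pics/wrist2.png

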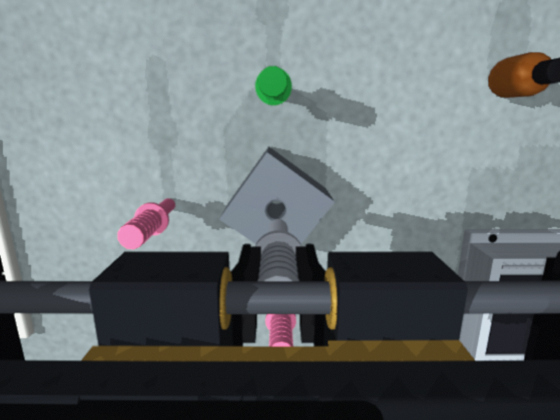

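The pin is out of the rest and held upright, and the rest's hole is empty at wrist (276,209). Next I move over the carriage.

{"name": "step_arm", "arguments": {"moves": [[[0,0,0,0.9,0,2.7,5],[0,0,0,2.1,0,6.4,5],[0,0,0,3.4,0,10.2,5],[0,0,0,4.7,0,14.0,5],[0,0,0,6.0,0,17.8,5]]]}}

```text
time_s: 4.1
tcp_pos: [0.5472, -0.1058, 0.1597]
ee_rot: [[0.984, -0.002, -0.177], [0.177, -0.0, 0.984], [-0.002, -1.0, 0.0]]
wrist_force: [0.6, -0.1, -1.4]
gripper_width: 0.2
```

{"name": "step_arm", "arguments": {"moves": [[[0,0,0,1.3,0,3.8,5],[0,0,0,2.4,0,7.3,5],[0,0,0,3.2,0,9.6,5],[0,0,0,3.4,0,10.3,5],[0,0,0,3.4,0,10.3,5]]]}}

```text
time_s: 4.52
tcp_pos: [0.5628, 0.0018, 0.1598]
ee_rot: [[0.984, -0.001, -0.181], [0.181, -0.0, 0.984], [-0.001, -1.0, -0.0]]
wrist_force: [-0.3, -1.3, -1.7]
gripper_width: 0.198
```

Run:
```python
from h import *
for c in ['scene','side','wrist']: shot(c,c+'3.png')
s=r.sense(); print(s['tcp_pos'],s['wrist_force'],s['gripper_width'])
d=load('wrist3'); print(proj(d,[[.5623,0,.064],[.5623,0,.094],[.5623,0,.14]]))
a=cv2.imread('pics/scene3.png');b=cv2.imread('pics/side3.png')
o=np.zeros((400,800,3),np.uint8)
o[:,:400]=cv2.resize(a[140:260,255:375],(400,400));o[:,400:]=cv2.resize(b[160:280,210:330],(400,400));cv2.imwrite('pics/z6.png',o)
```

```text
[ 0.56244446 -0.00094468  0.16007128] [-0.55601281  0.1648569  -1.70240967] 0.19432082207941448
[[278.00310889 216.59340792]
 [278.06931508 229.70653802]
 [278.21091288 257.75415191]]
```

View pics/z6.png

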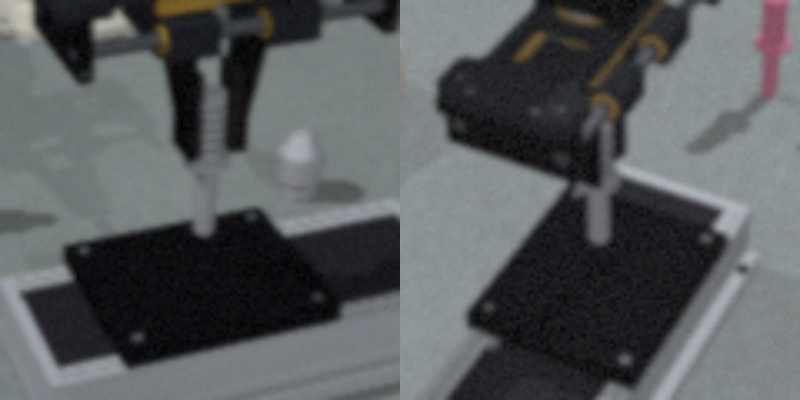

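View pics/wrist3.png

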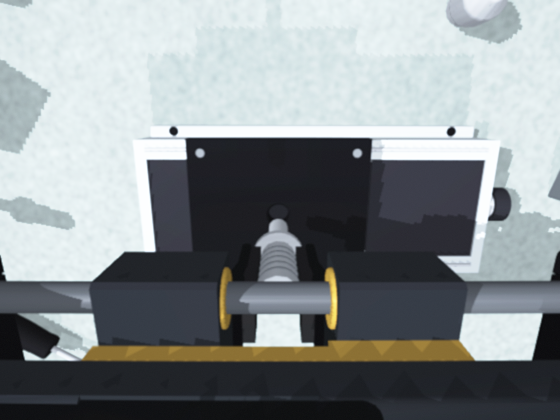

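Run:
```python
from h import *
d=load('wrist3')
i=cv2.cvtColor(d['image'],cv2.COLOR_RGB2BGR)
c=cv2.resize(i[190:270,238:318],(640,600),interpolation=cv2.INTER_CUBIC).astype(float)
c=cv2.resize(i[190:265,238:318],(640,600),interpolation=cv2.INTER_CUBIC).astype(float)
cv2.imwrite('pics/z7.png',np.clip(255*(c/255)**.5,0,255).astype(np.uint8))
# screws
for u,v in [(200,153.5),(357,153.5)]: print(at(d,u,v,.064))
```

```text
[ 0.5265791  -0.06208034  0.064     ]
[0.50698427 0.04634766 0.064     ]
```

View pics/z7.png

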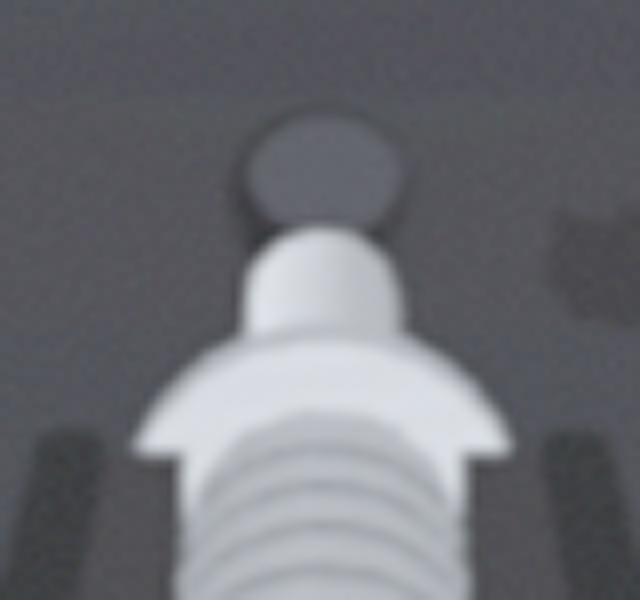

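Run:
```python
from h import *
d=load('wrist3')
t=np.linspace(0,6.28,60)
best=[]
for cx,cy in [(.5623,0),(.5600,.0),(.561,.0005)]:
    p=proj(d,np.c_[cx+.0075*np.cos(t),cy+.0075*np.sin(t),0*t+.0625]); z=(p-[238,190])*8
    print(cx,cy,z.min(0),z.max(0))
# pin shank foot: bottom at TCP-.066
for o in (0,-.001):
  p=proj(d,np.c_[.5627+o+.0045*np.cos(t),0+.0045*np.sin(t),0*t+.094]); z=(p-[238,190])*8; print('foot',z.min(0),z.max(0))
```

```text
0.5623 0 [238.9534537  129.80601134] [400.94130755 285.19396575]
0.56 0.0 [243.19984617 105.92934104] [405.56721711 262.0433038 ]
0.561 0.0005 [246.68184719 117.26149879] [408.87111071 273.03041661]
foot [264.65079117 269.7810273 ] [374.64211485 374.08542678]
foot [266.76690253 258.23711698] [376.88418131 362.78244025]
```

{"name": "step_arm", "arguments": {"moves": [[[0,0,0,0,0.8,0,5],[0,0,0,0,1.7,0,5],[0,0,0,0,2.4,0,5],[0,0,0,0,2.6,0,5],[0,0,0,0,2.7,0,5]]]}}

```text
time_s: 5.08
tcp_pos: [0.5623, -0.0006, 0.1324]
ee_rot: [[0.984, -0.002, -0.177], [0.177, -0.001, 0.984], [-0.002, -1.0, -0.0]]
wrist_force: [0.3, 0.1, -0.1]
gripper_width: 0.196
```

{"name": "step_arm", "arguments": {"moves": [[[0,0,0,0,0.1,0,5],[0,0,0,0,0.2,0,5],[0,0,0,0,0.3,0,5],[0,0,0,0,0.4,0,5],[0,0,0,0,0.4,0,5]]]}}

```text
time_s: 5.5
tcp_pos: [0.5629, 0.0001, 0.1295]
ee_rot: [[0.984, 0.0, -0.178], [0.178, 0.0, 0.984], [0.0, -1.0, 0.0]]
wrist_force: [-0.8, -0.8, -1.9]
gripper_width: 0.194
```

{"name": "step_arm", "arguments": {"moves": [[[0,0,0,0,0.1,0,5],[0,0,0,0,0.2,0,5],[0,0,0,0,0.3,0,5],[0,0,0,0,0.4,0,5],[0,0,0,0,0.4,0,5]]]}}

```text
time_s: 5.92
tcp_pos: [0.5628, 0.0, 0.1253]
ee_rot: [[0.984, -0.0, -0.178], [0.178, -0.0, 0.984], [-0.001, -1.0, -0.0]]
wrist_force: [-0.9, -0.1, -0.9]
gripper_width: 0.199
```

Run:
```python
from h import *
for c in ['scene','side']: shot(c,c+'4.png')
s=r.sense(); print(s['tcp_pos'],s['wrist_force'],s['moment'],s['gripper_width'])
a=cv2.imread('pics/scene4.png');b=cv2.imread('pics/side4.png')
o=np.zeros((400,800,3),np.uint8)
o[:,:400]=cv2.resize(a[150:250,265:365],(400,400));o[:,400:]=cv2.resize(b[180:280,220:320],(400,400));cv2.imwrite('pics/z8.png',np.clip(255*(o/255.)**.6,0,255).astype(np.uint8))
```

```text
[5.62910313e-01 2.85547880e-05 1.25490556e-01] [-0.56381162  0.0063929  -1.50176219] [-0.01985637 -0.02406361  0.01060998] 0.1979670533303462
```

View pics/z8.png

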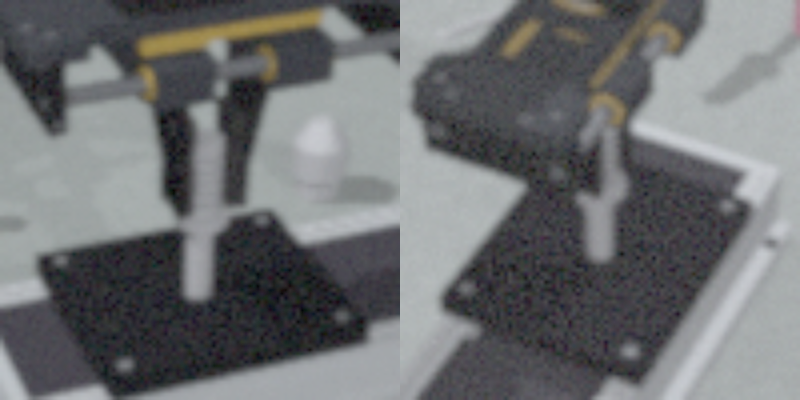

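{"name": "step_arm", "arguments": {"moves": [[[0,0,0,0,0.2,0,5],[0,0,0,0,0.4,0,5],[0,0,0,0,0.6,0,5],[0,0,0,0,0.8,0,5],[0,0,0,0,0.9,0,5]]]}}

```text
time_s: 6.43
tcp_pos: [0.5627, 0.0, 0.1161]
ee_rot: [[0.984, -0.001, -0.178], [0.178, -0.0, 0.984], [-0.001, -1.0, 0.0]]
wrist_force: [-0.0, 0.6, -1.6]
gripper_width: 0.2
```

{"name": "step_arm", "arguments": {"moves": [[[0,0,0,0,0.1,0,5],[0,0,0,0,0.2,0,5],[0,0,0,0,0.25,0,5],[0,0,0,0,0.3,0,5],[0,0,0,0,0.3,0,5]]]}}

```text
time_s: 6.85
tcp_pos: [0.5629, 0.0, 0.1135]
ee_rot: [[0.984, -0.0, -0.178], [0.178, -0.0, 0.984], [-0.0, -1.0, -0.0]]
wrist_force: [0.2, 0.6, -2.1]
gripper_width: 0.2
```

{"name": "step_arm", "arguments": {"moves": [[[0,0,0,0,0.05,0,5],[0,0,0,0,0.1,0,5],[0,0,0,0,0.15,0,5],[0,0,0,0,0.15,0,5],[0,0,0,0,0.15,0,5]]]}}

```text
time_s: 7.27
tcp_pos: [0.5635, 0.0001, 0.1132]
ee_rot: [[0.984, 0.002, -0.178], [0.178, -0.0, 0.984], [0.002, -1.0, -0.0]]
wrist_force: [-0.9, 0.2, 5.4]
gripper_width: 0.193
```

{"name": "step_arm", "arguments": {"moves": [[[0,0,0,0,0.03,0,5],[0,0,0,0,0.05,0,5],[0,0,0,0,0.08,0,5],[0,0,0,0,0.08,0,5],[0,0,0,0,0.08,0,5]]]}}

```text
time_s: 7.68
tcp_pos: [0.5639, 0.0001, 0.1132]
ee_rot: [[0.984, 0.003, -0.179], [0.179, -0.0, 0.984], [0.003, -1.0, -0.001]]
wrist_force: [-2.2, -0.4, 8.5]
gripper_width: 0.199
```

{"name": "step_arm", "arguments": {"moves": [[[0,0,0,0,-0.05,0.06,5],[0,0,0,0,-0.05,0.14,5],[0,0,0,0,-0.05,0.22,5],[0,0,0,0,-0.05,0.3,5],[0,0,0,0,-0.05,0.38,5]]]}}

```text
time_s: 8.1
tcp_pos: [0.5631, 0.0026, 0.1132]
ee_rot: [[0.984, 0.002, -0.179], [0.179, -0.002, 0.984], [0.002, -1.0, -0.002]]
wrist_force: [0.9, -5.5, 4.6]
gripper_width: 0.195
```

{"name": "step_arm", "arguments": {"moves": [[[0,0,0,0,0,0.06,5],[0,0,0,0,0,0.12,5],[0,0,0,0,0,0.18,5],[0,0,0,0,0,0.24,5],[0,0,0,0,0,0.3,5]]]}}

```text
time_s: 8.52
tcp_pos: [0.5626, 0.0053, 0.1132]
ee_rot: [[0.984, 0.002, -0.179], [0.179, -0.002, 0.984], [0.001, -1.0, -0.003]]
wrist_force: [0.1, -5.8, 5.2]
gripper_width: 0.195
```

{"name": "step_arm", "arguments": {"moves": [[[0,0,0,0,0,0.06,5],[0,0,0,0,0,0.12,5],[0,0,0,0,0,0.18,5],[0,0,0,0,0,0.24,5],[0,0,0,0,0,0.3,5]]]}}

```text
time_s: 8.93
tcp_pos: [0.5621, 0.0082, 0.1132]
ee_rot: [[0.984, 0.002, -0.179], [0.179, -0.002, 0.984], [0.001, -1.0, -0.003]]
wrist_force: [-0.1, -4.3, 5.4]
gripper_width: 0.194
```

Run:
```python
from h import *
for c in ['scene','side']: shot(c,c+'5.png')
s=r.sense(); print(s['tcp_pos'],s['wrist_force'],s['moment'],s['gripper_width'])
a=cv2.imread('pics/scene5.png');b=cv2.imread('pics/side5.png')
o=np.zeros((400,800,3),np.uint8)
o[:,:400]=cv2.resize(a[150:250,265:365],(400,400));o[:,400:]=cv2.resize(b[180:280,220:320],(400,400));cv2.imwrite('pics/z9.png',np.clip(255*(o/255.)**.6,0,255).astype(np.uint8))
```

```text
[0.56210363 0.0083396  0.11318804] [ 0.72270159 -5.36375321  5.08751102] [-1.81555466 -0.06930544  0.01928535] 0.19892514895781271
```

View pics/z9.png

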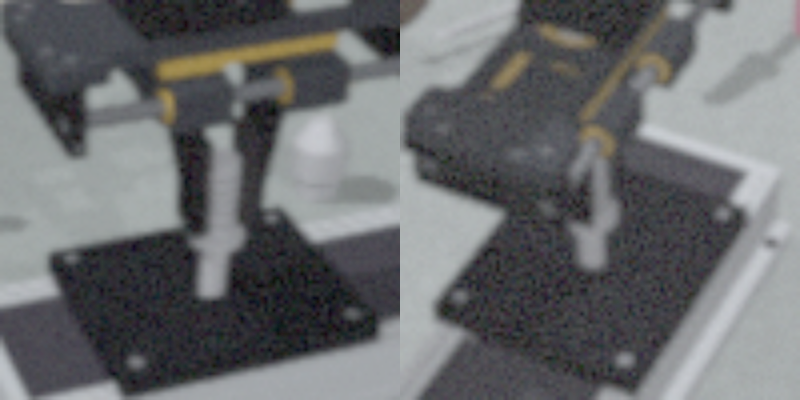

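The carriage is following the pin: its near screw moved from (125,365) to (136,362) in the zoomed picture. I'll carry on with the sweep.

{"name": "step_arm", "arguments": {"moves": [[[0,0,0,0,0,0.06,5],[0,0,0,0,0,0.12,5],[0,0,0,0,0,0.18,5],[0,0,0,0,0,0.24,5],[0,0,0,0,0,0.28,5]]]}}

```text
time_s: 9.45
tcp_pos: [0.5616, 0.011, 0.1132]
ee_rot: [[0.984, 0.002, -0.179], [0.179, -0.002, 0.984], [0.001, -1.0, -0.003]]
wrist_force: [0.5, -5.8, 5.1]
gripper_width: 0.197
```

{"name": "step_arm", "arguments": {"moves": [[[0,0,0,0,0,0.06,5],[0,0,0,0,0,0.12,5],[0,0,0,0,0,0.18,5],[0,0,0,0,0,0.24,5],[0,0,0,0,0,0.28,5]]]}}

```text
time_s: 9.87
tcp_pos: [0.5611, 0.0138, 0.1132]
ee_rot: [[0.984, 0.002, -0.179], [0.179, -0.002, 0.984], [0.001, -1.0, -0.003]]
wrist_force: [0.7, -5.1, 6.0]
gripper_width: 0.199
```

{"name": "step_arm", "arguments": {"moves": [[[0,0,0,0,0,0.06,5],[0,0,0,0,0,0.12,5],[0,0,0,0,0,0.18,5],[0,0,0,0,0,0.24,5],[0,0,0,0,0,0.28,5]]]}}

```text
time_s: 10.28
tcp_pos: [0.5606, 0.0165, 0.1132]
ee_rot: [[0.984, 0.002, -0.179], [0.179, -0.002, 0.984], [0.001, -1.0, -0.003]]
wrist_force: [0.8, -6.3, 5.8]
gripper_width: 0.192
```

{"name": "step_arm", "arguments": {"moves": [[[0,0,0,0,0,0.06,5],[0,0,0,0,0,0.12,5],[0,0,0,0,0,0.18,5],[0,0,0,0,0,0.24,5],[0,0,0,0,0,0.28,5]]]}}

```text
time_s: 10.7
tcp_pos: [0.5601, 0.0193, 0.1132]
ee_rot: [[0.984, 0.002, -0.179], [0.179, -0.002, 0.984], [0.001, -1.0, -0.003]]
wrist_force: [0.1, -4.4, 5.6]
gripper_width: 0.194
```

{"name": "step_arm", "arguments": {"moves": [[[0,0,0,0,0,0.06,5],[0,0,0,0,0,0.12,5],[0,0,0,0,0,0.18,5],[0,0,0,0,0,0.24,5],[0,0,0,0,0,0.28,5]]]}}

```text
time_s: 11.12
tcp_pos: [0.5596, 0.022, 0.1132]
ee_rot: [[0.984, 0.002, -0.179], [0.179, -0.002, 0.984], [0.001, -1.0, -0.003]]
wrist_force: [0.2, -4.5, 6.3]
gripper_width: 0.197
```

{"name": "step_arm", "arguments": {"moves": [[[0,0,0,0,0,0.06,5],[0,0,0,0,0,0.12,5],[0,0,0,0,0,0.18,5],[0,0,0,0,0,0.24,5],[0,0,0,0,0,0.28,5]]]}}

```text
time_s: 11.53
tcp_pos: [0.5591, 0.0248, 0.1132]
ee_rot: [[0.984, 0.002, -0.179], [0.179, -0.002, 0.984], [0.001, -1.0, -0.003]]
wrist_force: [1.5, -5.7, 6.2]
gripper_width: 0.199
```

{"name": "step_arm", "arguments": {"moves": [[[0,0,0,0,0,0.06,5],[0,0,0,0,0,0.12,5],[0,0,0,0,0,0.18,5],[0,0,0,0,0,0.24,5],[0,0,0,0,0,0.28,5]]]}}

```text
time_s: 11.95
tcp_pos: [0.5586, 0.0276, 0.1132]
ee_rot: [[0.984, 0.002, -0.179], [0.179, -0.002, 0.984], [0.001, -1.0, -0.003]]
wrist_force: [0.3, -5.6, 6.2]
gripper_width: 0.197
```

{"name": "step_arm", "arguments": {"moves": [[[0,0,0,0,0,0.06,5],[0,0,0,0,0,0.12,5],[0,0,0,0,0,0.18,5],[0,0,0,0,0,0.24,5],[0,0,0,0,0,0.28,5]]]}}

```text
time_s: 12.37
tcp_pos: [0.5581, 0.0304, 0.1131]
ee_rot: [[0.984, 0.002, -0.179], [0.179, -0.002, 0.984], [0.001, -1.0, -0.002]]
wrist_force: [0.3, -5.3, 5.3]
gripper_width: 0.197
```

{"name": "step_arm", "arguments": {"moves": [[[0,0,0,0,0,0.06,5],[0,0,0,0,0,0.12,5],[0,0,0,0,0,0.18,5],[0,0,0,0,0,0.24,5],[0,0,0,0,0,0.28,5]]]}}

```text
time_s: 12.78
tcp_pos: [0.5574, 0.0335, 0.1129]
ee_rot: [[0.984, 0.002, -0.178], [0.178, -0.002, 0.984], [0.001, -1.0, -0.002]]
wrist_force: [-0.1, -4.6, 4.8]
gripper_width: 0.196
```

{"name": "step_arm", "arguments": {"moves": [[[0,0,0,0,0,0.04,5],[0,0,0,0,0,0.08,5],[0,0,0,0,0,0.12,5],[0,0,0,0,0,0.16,5],[0,0,0,0,0,0.16,5]]]}}

```text
time_s: 13.2
tcp_pos: [0.5561, 0.0365, 0.1111]
ee_rot: [[0.984, -0.001, -0.178], [0.178, 0.0, 0.984], [-0.001, -1.0, 0.001]]
wrist_force: [-0.1, -0.7, -0.8]
gripper_width: 0.195
```

The pin has found the hole: z dropped 2 mm and the force went to zero. Now straight down.

{"name": "step_arm", "arguments": {"moves": [[[0,0,0,0,0.08,0,5],[0,0,0,0,0.16,0,5],[0,0,0,0,0.24,0,5],[0,0,0,0,0.32,0,5],[0,0,0,0,0.32,0,5]]]}}

```text
time_s: 13.62
tcp_pos: [0.5561, 0.0362, 0.1081]
ee_rot: [[0.984, -0.001, -0.178], [0.178, 0.0, 0.984], [-0.001, -1.0, 0.0]]
wrist_force: [-0.6, 0.1, -1.3]
gripper_width: 0.195
```

Moving freely, 5 mm down so far.

{"name": "step_arm", "arguments": {"moves": [[[0,0,0,0,0.12,0,5],[0,0,0,0,0.24,0,5],[0,0,0,0,0.36,0,5],[0,0,0,0,0.48,0,5],[0,0,0,0,0.5,0,5]]]}}

```text
time_s: 14.03
tcp_pos: [0.5562, 0.036, 0.1032]
ee_rot: [[0.984, -0.001, -0.178], [0.178, -0.0, 0.984], [-0.001, -1.0, 0.0]]
wrist_force: [-0.2, 0.1, -1.4]
gripper_width: 0.196
```

{"name": "step_arm", "arguments": {"moves": [[[0,0,0,0,0.1,0,5],[0,0,0,0,0.2,0,5],[0,0,0,0,0.3,0,5],[0,0,0,0,0.35,0,5],[0,0,0,0,0.35,0,5]]]}}

```text
time_s: 14.45
tcp_pos: [0.5563, 0.036, 0.0999]
ee_rot: [[0.984, -0.0, -0.178], [0.178, -0.0, 0.984], [-0.0, -1.0, -0.0]]
wrist_force: [0.0, 0.3, -1.1]
gripper_width: 0.2
```

{"name": "step_arm", "arguments": {"moves": [[[0,0,0,0,0.07,0,5],[0,0,0,0,0.14,0,5],[0,0,0,0,0.21,0,5],[0,0,0,0,0.28,0,5],[0,0,0,0,0.3,0,5]]]}}

```text
time_s: 14.87
tcp_pos: [0.5563, 0.0361, 0.0969]
ee_rot: [[0.984, -0.0, -0.178], [0.178, -0.0, 0.984], [-0.0, -1.0, 0.0]]
wrist_force: [0.4, 0.3, -1.3]
gripper_width: 0.202
```

{"name": "step_arm", "arguments": {"moves": [[[0,0,0,0,0.05,0,5],[0,0,0,0,0.1,0,5],[0,0,0,0,0.15,0,5],[0,0,0,0,0.2,0,5],[0,0,0,0,0.2,0,5]]]}}

```text
time_s: 15.28
tcp_pos: [0.5565, 0.0361, 0.0951]
ee_rot: [[0.984, 0.0, -0.178], [0.178, -0.0, 0.984], [0.0, -1.0, -0.0]]
wrist_force: [-0.9, 0.2, -0.2]
gripper_width: 0.201
```

{"name": "step_arm", "arguments": {"moves": [[[0,0,0,0,0.05,0,5],[0,0,0,0,0.1,0,5],[0,0,0,0,0.15,0,5],[0,0,0,0,0.2,0,5],[0,0,0,0,0.2,0,5]]]}}

```text
time_s: 15.7
tcp_pos: [0.5567, 0.0361, 0.0935]
ee_rot: [[0.984, 0.001, -0.178], [0.178, 0.0, 0.984], [0.001, -1.0, -0.0]]
wrist_force: [-0.3, 0.2, 3.6]
gripper_width: 0.199
```

{"name": "step_arm", "arguments": {"moves": [[[0,0,0,0,0.05,0,5],[0,0,0,0,0.1,0,5],[0,0,0,0,0.15,0,5],[0,0,0,0,0.2,0,5],[0,0,0,0,0.2,0,5]]]}}

```text
time_s: 16.12
tcp_pos: [0.5568, 0.0361, 0.0916]
ee_rot: [[0.984, 0.001, -0.178], [0.178, 0.0, 0.984], [0.001, -1.0, -0.0]]
wrist_force: [-0.3, 0.4, 3.8]
gripper_width: 0.196
```

{"name": "step_arm", "arguments": {"moves": [[[0,0,0,0,0.06,0,5],[0,0,0,0,0.12,0,5],[0,0,0,0,0.18,0,5],[0,0,0,0,0.24,0,5],[0,0,0,0,0.3,0,5]]]}}

```text
time_s: 16.53
tcp_pos: [0.5568, 0.0361, 0.0886]
ee_rot: [[0.984, 0.001, -0.178], [0.178, 0.0, 0.984], [0.001, -1.0, -0.0]]
wrist_force: [-0.5, -0.4, 5.4]
gripper_width: 0.197
```

{"name": "step_arm", "arguments": {"moves": [[[0,0,0,0,0.05,0,5],[0,0,0,0,0.1,0,5],[0,0,0,0,0.15,0,5],[0,0,0,0,0.2,0,5],[0,0,0,0,0.25,0,5]]]}}

```text
time_s: 16.95
tcp_pos: [0.5568, 0.0361, 0.0861]
ee_rot: [[0.984, 0.001, -0.178], [0.178, 0.0, 0.984], [0.001, -1.0, -0.0]]
wrist_force: [-1.0, -0.3, 5.5]
gripper_width: 0.193
```

{"name": "step_arm", "arguments": {"moves": [[[0,0,0,0,0.02,0,5],[0,0,0,0,0.04,0,5],[0,0,0,0,0.06,0,5],[0,0,0,0,0.08,0,5],[0,0,0,0,0.08,0,5]]]}}

```text
time_s: 17.37
tcp_pos: [0.5568, 0.0361, 0.0853]
ee_rot: [[0.984, 0.001, -0.178], [0.178, 0.0, 0.984], [0.001, -1.0, -0.0]]
wrist_force: [-0.5, -0.6, 5.3]
gripper_width: 0.197
```

Close to home now, so I use small steps until the force rises.

{"name": "step_arm", "arguments": {"moves": [[[0,0,0,0,0.02,0,5],[0,0,0,0,0.04,0,5],[0,0,0,0,0.06,0,5],[0,0,0,0,0.06,0,5],[0,0,0,0,0.06,0,5]]]}}

```text
time_s: 17.78
tcp_pos: [0.5568, 0.0361, 0.0853]
ee_rot: [[0.984, 0.001, -0.178], [0.178, -0.0, 0.984], [0.001, -1.0, -0.0]]
wrist_force: [-3.0, -0.1, 7.9]
gripper_width: 0.194
```

{"name": "step_arm", "arguments": {"moves": [[[0,0,0,0,0.02,0,5],[0,0,0,0,0.04,0,5],[0,0,0,0,0.05,0,5],[0,0,0,0,0.05,0,5],[0,0,0,0,0.05,0,5]]]}}

```text
time_s: 18.2
tcp_pos: [0.5568, 0.0361, 0.0852]
ee_rot: [[0.984, 0.001, -0.178], [0.178, -0.0, 0.984], [0.001, -1.0, -0.0]]
wrist_force: [-2.9, -0.7, 10.7]
gripper_width: 0.196
```

Run:
```python
from h import *
for c in ['scene','side','wrist']: shot(c,c+'6.png')
s=r.sense(); print(s['tcp_pos'],s['wrist_force'],s['moment'],s['gripper_width'])
a=cv2.imread('pics/scene6.png');b=cv2.imread('pics/side6.png')
o=np.zeros((400,800,3),np.uint8)
o[:,:400]=cv2.resize(a[150:250,275:375],(400,400));o[:,400:]=cv2.resize(b[190:290,210:310],(400,400));cv2.imwrite('pics/z10.png',np.clip(255*(o/255.)**.6,0,255).astype(np.uint8))
```

```text
[0.55682574 0.03610146 0.085207  ] [-2.69177773  0.17267891 11.04800921] [ 0.03823163  0.96670121 -0.00584292] 0.19685690462726266
```

View pics/z10.png

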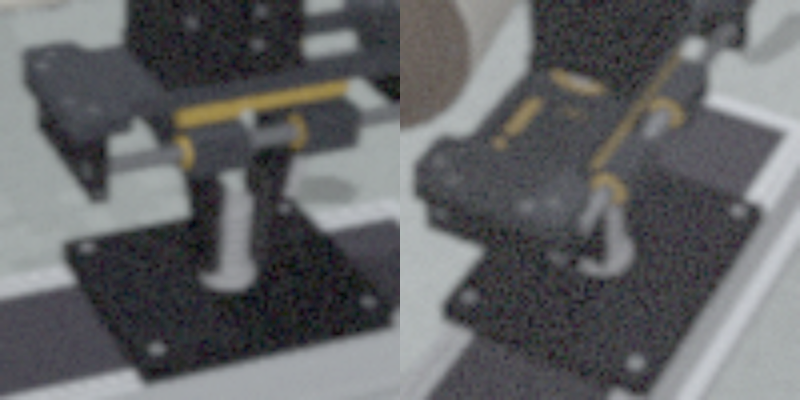

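The flange sits flat on the carriage, in the zoom at (228,275) on the left and (605,262) on the right. I unload, then release.

{"name": "step_arm", "arguments": {"moves": [[[0,0,0,0,-0.06,0,5],[0,0,0,0,-0.12,0,5],[0,0,0,0,-0.18,0,5],[0,0,0,0,-0.18,0,30],[0,0,0,0,-0.18,0,60]]]}}

```text
time_s: 18.77
tcp_pos: [0.556, 0.0361, 0.0848]
ee_rot: [[0.984, -0.001, -0.177], [0.177, 0.0, 0.984], [-0.001, -1.0, 0.0]]
wrist_force: [0.1, -0.2, -0.3]
gripper_width: 0.28
```

{"name": "step_arm", "arguments": {"moves": [[[0,0,0,0,0,0,60],[0,0,0,0,0,0,60],[0,0,0,0,0,0,60],[0,0,0,0,0,0,60],[0,0,0,0,0,0,60]]]}}

```text
time_s: 19.18
tcp_pos: [0.5564, 0.0361, 0.0853]
ee_rot: [[0.984, -0.0, -0.178], [0.178, -0.0, 0.984], [-0.0, -1.0, 0.0]]
wrist_force: [-0.2, -0.0, -0.2]
gripper_width: 0.578
```

{"name": "step_arm", "arguments": {"moves": [[[0,0,0,0,-1,0,60],[0,0,0,0,-3,0,60],[0,0,0,0,-5.5,0,60],[0,0,0,0,-8.5,0,60],[0,0,0,0,-11.5,0,60]]]}}

```text
time_s: 19.6
tcp_pos: [0.5561, 0.0359, 0.2023]
ee_rot: [[0.984, -0.0, -0.178], [0.178, -0.0, 0.984], [-0.0, -1.0, -0.0]]
wrist_force: [0.3, -0.6, -0.3]
gripper_width: 0.602
```

{"name": "step_arm", "arguments": {"moves": [[[0,0,0,-2,-1,0,60],[0,0,0,-4,-1,0,60],[0,0,0,-6,-1,0,60],[0,0,0,-6,-1,0,60],[0,0,0,-6,-1,0,60]]]}}

```text
time_s: 20.02
tcp_pos: [0.497, 0.0253, 0.2118]
ee_rot: [[0.984, 0.002, -0.178], [0.178, 0.001, 0.984], [0.002, -1.0, 0.0]]
wrist_force: [0.7, 1.0, -0.5]
gripper_width: 0.601
```

Run:
```python
from h import *
for c in ['scene','side','wrist']: shot(c,c+'7.png')
s=r.sense(); print(s['tcp_pos'],s['wrist_force'],s['time_s'],s['gripper_width'])
a=cv2.imread('pics/scene7.png');b=cv2.imread('pics/side7.png')
o=np.zeros((400,800,3),np.uint8)
o[:,:400]=cv2.resize(a[150:250,275:375],(400,400));o[:,400:]=cv2.resize(b[190:290,210:310],(400,400));cv2.imwrite('pics/z11.png',np.clip(255*(o/255.)**.6,0,255).astype(np.uint8))
```

```text
[0.49815279 0.02559287 0.21080187] [ 0.66915799  0.36779171 -0.16885566] 20.1667 0.6012655299020704
```

View pics/z11.png

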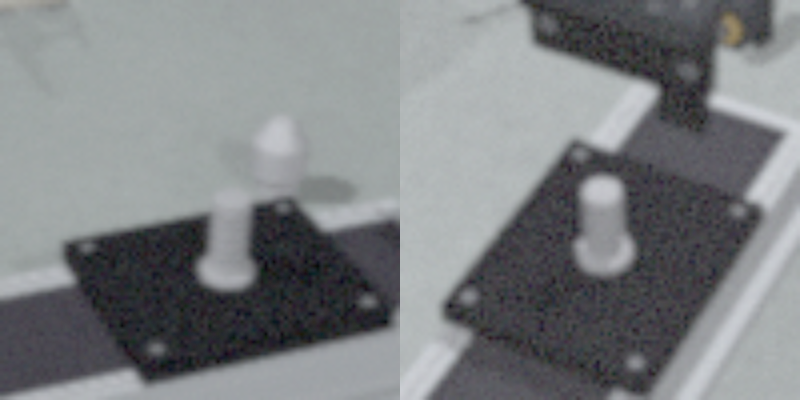

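View pics/scene7.png

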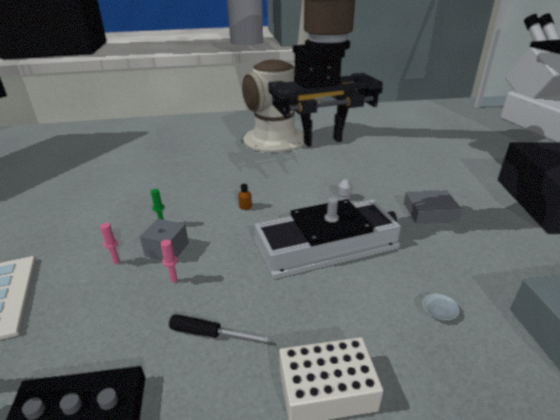

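Run:
```python
from h import *
a=load('scene7');b=load('side7')
o1,w1=ray(a,333.2,198.2);o2,w2=ray(b,261,236.3)
A=np.c_[w1,-w2];t=np.linalg.lstsq(A,o2-o1,rcond=None)[0];p,q=o1+w1*t[0],o2+w2*t[1];print(p,q)
print(proj(a,[[.556,.036,.108],[.556,.036,.110]]),proj(b,[[.556,.036,.108]]))
print(r.finish_job())
```

```text
[0.55591109 0.03650255 0.11047189] [0.55494419 0.03481027 0.11115148]
[[332.87350204 199.35280561]
 [332.94014758 198.45906244]] [[260.21351474 237.6116524 ]]
the job is handed in; nothing more can be done
None
```

The positioning stage is locked: the pin is home through the carriage and the bar, released, and the job is handed in at about 20 s.

- **Search:** I took the pin from its rest, put it down through the carriage hole, and slid the carriage along +y about 36 mm. The pin pressed on the bar with about 7 N until it dropped into the hidden hole.
- **Push down:** it went freely for about 18 mm, met the clip at about 5–7 N, and stopped at 28 mm below the bar-contact height, which is exactly the travel needed. The force then rose to about 12 N with no further movement, so the flange was seated. The force readings, taken at the end of each short move, never showed more than about 12 N, under the 20 N limit.
- **Last checks:** in both outside views the flange lies flat on the carriage and the pin stands upright. The bystanders and look-alikes appear unmoved in the last scene picture.
- **Small disagreement:** the pictures put the pin's top at about 110–111 mm against the expected 108 mm. I took this as within pixel and calibration error, because the force and travel readings showed it seated.

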